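Seat the caddy tray on its shelf pin

ROBOT

A 6-joint arm with a two-finger parallel gripper is mounted at the origin on the work surface. World frame = base frame: x ahead of the robot, y to its left, z up, the work surface at z = 0. Lengths are in m, angles in rad, forces in N, time in s.
With the tool pointing down it reaches from about 0.375 to 0.9 m from the base axis. Payload 3.1 kg.
Tool frame: the origin (TCP) lies on the centre line of the jaws, within the pads' length; the fingertips stand 14 mm ahead of it and the grasp point (between the pads) lies 5 mm behind it; y points along the fingers, z is the direction in which the jaws open and shut, and the axes are right-handed (so a half turn about y gives the same grasp; the last joint's range is limited). The gripper opens to 87 mm and grips with 3 to 60 N. Pads are 19 mm wide; open, the fingers measure 117 mm over their backs; the gripper's body (75 mm by 190 mm) begins 51 mm behind the grasp point.
Start: joints at [-0.178, 0.527, 1.433, -0, 1.181, -0.178], TCP at [0.625, 0, 0.198] pointing down, gripper open.
Joint ranges: [-3.08, 3.08], [-0.75, 2.2], [0.22, 2.44], [-1.43, 4.57], [0, 2.65], [-2.85, 2.85]. Speed limits (rad/s): [2.79, 2.79, 3.14, 3.14, 3.14, 3.14].

INTERFACE

Orientations are given as a unit quaternion [x, y, z, w].
In Python, from rig import robot, vision gives the robot as it stands.
- The arm moves only by the shell command python3 -m crank 'ROWS' [FORCE]. ROWS is JSON, a list of rows, each a list of 7 numbers: the shift along the tool's x, y, z as a fraction of full scale, then the turn, a rotation vector about the tool's x, y, z as a fraction of full scale, then the gripper command: -1 is shut, 1 is fully open, values between are in proportion. In form: [[x, y, z, wx, wy, wz, grip], ...]. A call has 1 to 10 rows; each row is the pose to reach, as a shift and turn from the pose commanded when the call began, along the tool's axes at that moment, turning the shorter way round; what a row does not reach only later rows make up. Full scale, the value 1, is 50 cm for a shift and pi rad for a turn. A row lasts 1/8 s, in which the tool goes at most 62.5 mm and 10.7 degrees, less where a joint would pass 70% of its speed; a pose out of reach is approached as far as the arm can. A call with a number of a shift or a turn outside -1 to 1 is refused whole. A call with a gripper value outside its range is refused whole. The fingers move at their own pace and stop on an object; FORCE is the grip in N (left out, the last holds). Time passes only in rows, so rows that repeat a pose let the fingers close. It gives the time, the measured TCP pose, the force and the opening at its end, in the units of the state.
- robot.get_obs(): the state, without advancing time (a new reading comes with each control period).
- vision.camera(name): name is "scene" or "side" or "wrist"; returns the picture (420x560x3 uint8, blue, green, red); there is no depth.
- vision.camera_info(name): a dict with "vfov" (degrees; the focal length in pixels is half the picture's height over the tangent of half this angle, whatever the lens; pixels are square), "cx", "cy" (the principal point, pixels), "world_from_camera" (4x4, takes a point from camera to world coordinates); the wrist camera has in their place "tool_from_camera" (4x4, takes a point from camera to tool coordinates, whose origin is the TCP and whose axes are the tool frame's). Camera axes: x right, y up, looking along -z (the intrinsics and any distortion apply to the point x, -y, -z); pixel columns grow to the right and rows downward; lengths in m; the calibration is good to about 2 mm. A picture is of the moment at which its call begins: read the wrist's pose just before it. camera_info takes no time and is no camera call.
- robot.hand_in(): hands the job in, once; it reports no verdict.
The state is a dict: "time": time; "q": joint angles; "joint_velocities": joint speeds; "joint_torque": joint torques, N m; "position": TCP position; "tool_rot": TCP orientation; "ft_force": force on the tool from outside, world axes, zero at the start; "moment": the same for the moment, N m; "grip_width": finger opening in m.
Only numpy, scipy, OpenCV 4.12 (cv2) and the standard library are available. Lean on these libraries where they do the work, as an engineer would, in place of code of your own. Each camera call takes 0.05 s, during which the arm holds its last target.

TASK

Put the white caddy tray back on its steel mount: carry it by its wooden handle, rest it level on the tip of the mount's brass pin with its long edge along the back rail, and slide it gently along the rail until its hole drops over the pin. Leave the tray let go and lying flat on the mount, without ever pressing it hard on the mount, and leave the pump, spray bottle, lantern and scrubber undisturbed.

Things in the scene. Friction and masses are not known exactly. Their poses are not given: they have to be found in the camera images.
- tray_mid (a point): Centre of the loose white tray, 25 mm above its underside; z up. Flat plate 90 (x) by 150 (y) by 6 mm, 0.17 to 0.33 kg, starting flat on the walnut shelf. Its wooden handle rib, 12 mm thick in x and 60 mm long in y, stands 6 to 51 mm above the underside, centred at x = +8 mm, y = 0: pinch it across its thickness by its upper half.
- tray_hole (a point): Centre of the tray's round through hole, 14 mm in diameter, on the tray's underside at the tray's x = -28 mm, y = 0. Axes as the tray's.
- mount: Fixed steel mount; origin on its underside (shelf top, 50 mm over the work surface). Base sheet 8 mm thick, 100 (x) by 230 mm (y). A back rail along y at its +x side: inner face at x = +46 mm, top at z = 27 mm. The tray belongs on it with axes parallel to the mount's, hole away from the rail. Seated, its underside is at z = 8 mm, long edge 0 to 3 mm from the rail. All rigid.
- slot_mid (a point): Middle of the black slot along the mount's y, on top of the base sheet, at the mount's x = -28 mm, y = 0. The fixed brass pin, 10 mm in diameter, stands in it 9 mm tall above the sheet (top 3 mm tapers to 6 mm). It is clamped somewhere within 22 mm of this point along y; where exactly is not given. The pin must end up in the tray's hole.
- pump: Stainless soap pump, 68 mm diameter, 175 mm tall, origin at the centre of its underside; leave alone.
- spray: Clear spray bottle with white trigger head, 64 mm diameter, 196 mm tall, origin at the centre of its underside; leave alone.
- lantern: Small white battery lantern, 72 mm diameter, 123 mm tall, origin at the centre of its underside; leave alone.
- scrubber: Grey silicone scrubber, 60 by 85 by 23 mm, lying flat, origin at the centre of its underside; leave alone.

How it is judged:
By the outcome, as a careful person would: the job done as asked, in the order asked, and still so for the second after the job is handed in, with the robot touching nothing.
It also fails if it takes over 72 s, if anything falls off the work surface, if the arm or the gripper's body presses on something with over 40 N, if the wrist force passes 120 N, or if a joint passes its speed limit or range.

## Working session

There is one attempt and no reset: what is moved stays moved. The work goes in short steps, Python scripts to look and compute and a shell command to move; the robot and the scene stay as the last step left them, time stands still between calls to the robot, and variables do not carry over. Pictures are saved under pics/ and viewed, and the job is handed in when it is done.

```bash
ls; mkdir -p pics
python3 - <<'E'
from rig import robot, vision
import cv2, numpy as np
np.set_printoptions(precision=4,suppress=True)
print(robot.get_obs())
for n in ["scene","side","wrist"]:
    i=vision.camera_info(n); print(n,i)
    cv2.imwrite(f"pics/a_{n}.png",vision.camera(n))
E
```

```text
pics
{'time': 0.0, 'q': array([-0.1785,  0.5285,  1.4339, -0.    ,  1.1814, -0.1785]), 'joint_velocities': array([ 0.0001,  0.0003,  0.0004,  0.0011,  0.0009, -0.0011]), 'joint_torque': array([ -0.0005, -44.0045, -17.6594,   0.0633,   0.0583,  -0.0002]), 'position': array([0.6242, 0.0002, 0.1966]), 'tool_rot': array([-0.5004,  0.5006, -0.4994,  0.4996]), 'ft_force': array([0.9984, 0.1096, 0.1514]), 'moment': array([-0.0289, -0.0013,  0.0632]), 'grip_width': 0.08696617144946767}
scene {'vfov': 55.338992601542756, 'cx': 274.9525044418607, 'cy': 205.52761028391308, 'world_from_camera': array([[-0.6248, -0.6635,  0.4116,  1.0316],
       [ 0.7808, -0.5271,  0.3355,  0.3475],
       [-0.0056,  0.5309,  0.8474,  0.9791],
       [ 0.    ,  0.    ,  0.    ,  1.    ]])}
side {'vfov': 45.647820035041455, 'cx': 276.3346843606115, 'cy': 208.85680574346821, 'world_from_camera': array([[ 0.8378,  0.4205, -0.3483,  0.1324],
       [-0.546 ,  0.6466, -0.5328, -0.7221],
       [ 0.0011,  0.6365,  0.7713,  1.1389],
       [ 0.    ,  0.    ,  0.    ,  1.    ]])}
wrist {'vfov': 69.3065868718428, 'cx': 276.8193990122873, 'cy': 209.3775542831618, 'tool_from_camera': array([[ 0.0006, -0.9589, -0.2837, -0.0779],
       [-0.0007,  0.2837, -0.9589, -0.1874],
       [ 1.    ,  0.0008, -0.0005,  0.0004],
       [ 0.    ,  0.    ,  0.    ,  1.    ]])}
```

View pics/a_scene.png

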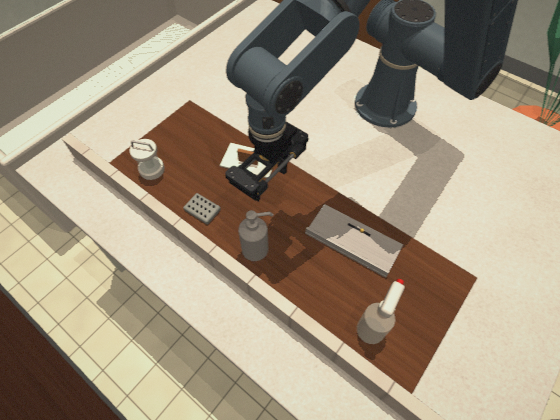

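View pics/a_side.png

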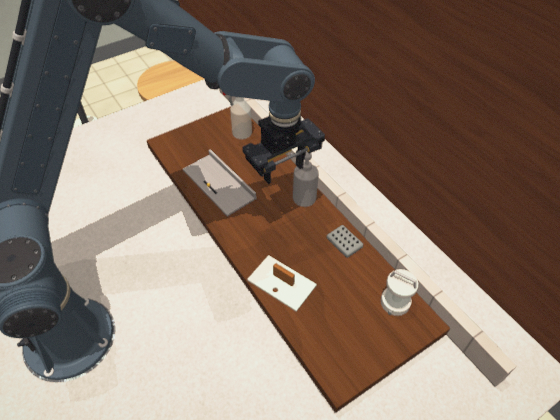

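View pics/a_wrist.png

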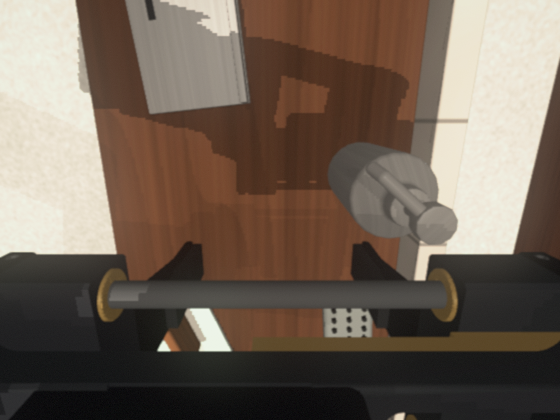

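The side view shows the tray at about (283,283), with its hole near (276,290). The mount is at about (220,182) and the lantern at (398,292). The scrubber is at (345,240), the pump at (305,185) and the spray at (241,118). Next I'll zoom in and measure.

```bash
cat > h.py <<'E'
import numpy as np, cv2, json
from scipy.spatial.transform import Rotation as R
np.set_printoptions(precision=4,suppress=True)
def cam(info, obs=None):
    f=210/np.tan(np.radians(info['vfov'])/2)
    if 'world_from_camera' in info: T=np.array(info['world_from_camera'])
    else:
        W=np.eye(4); W[:3,:3]=R.from_quat(obs['tool_rot']).as_matrix(); W[:3,3]=obs['position']
        T=W@np.array(info['tool_from_camera'])
    return f,info['cx'],info['cy'],T
def ray(c,u,v):
    f,cx,cy,T=c
    d=T[:3,:3]@np.array([(u-cx)/f,-(v-cy)/f,-1]); return T[:3,3],d
def onz(c,u,v,z):
    o,d=ray(c,u,v); return o+d*(z-o[2])/d[2]
def proj(c,p):
    f,cx,cy,T=c
    q=T[:3,:3].T@(np.array(p)-T[:3,3]); return np.array([cx+f*q[0]/-q[2], cy-f*q[1]/-q[2]])
E
python3 - <<'E'
import cv2
a=cv2.imread('pics/a_side.png'); 
cv2.imwrite('pics/z1.png',cv2.resize(a[240:325,235:335],None,fx=7,fy=7,interpolation=cv2.INTER_CUBIC))
cv2.imwrite('pics/z2.png',cv2.resize(a[140:225,170:270],None,fx=7,fy=7,interpolation=cv2.INTER_CUBIC))
a=cv2.imread('pics/a_scene.png'); 
cv2.imwrite('pics/z3.png',cv2.resize(a[195:285,300:410],None,fx=6,fy=6,interpolation=cv2.INTER_CUBIC))
E
```

```text
(no output)
```

View pics/z1.png

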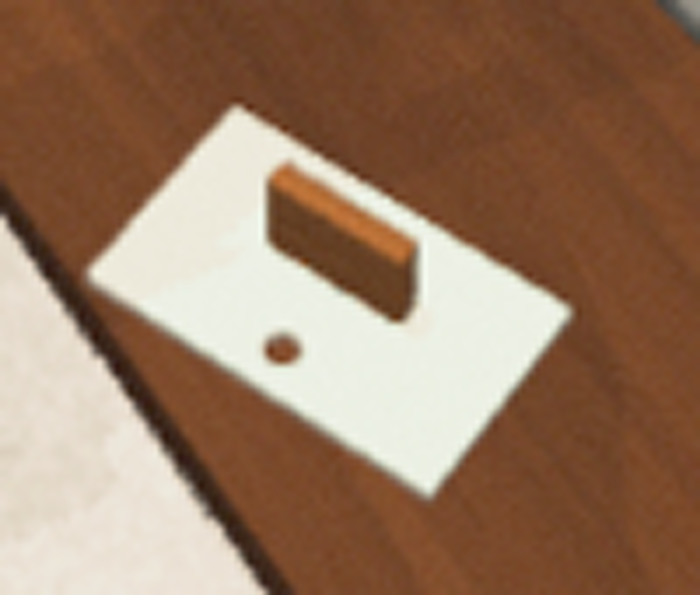

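View pics/z2.png

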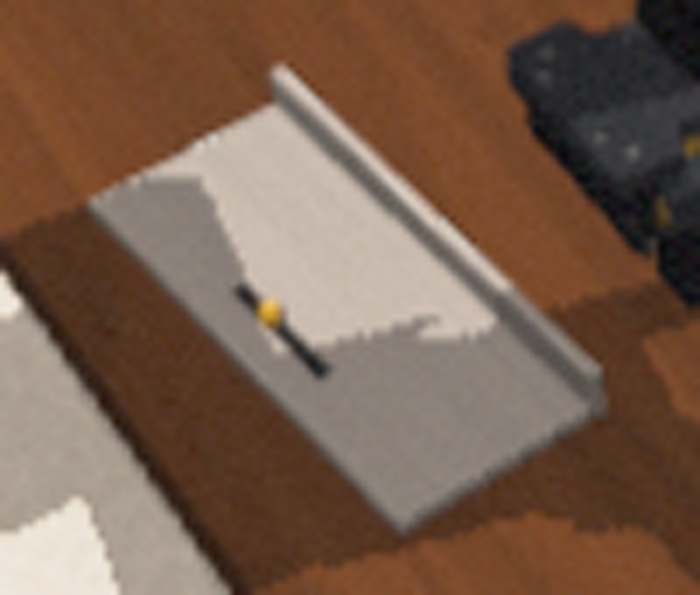

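View pics/z3.png

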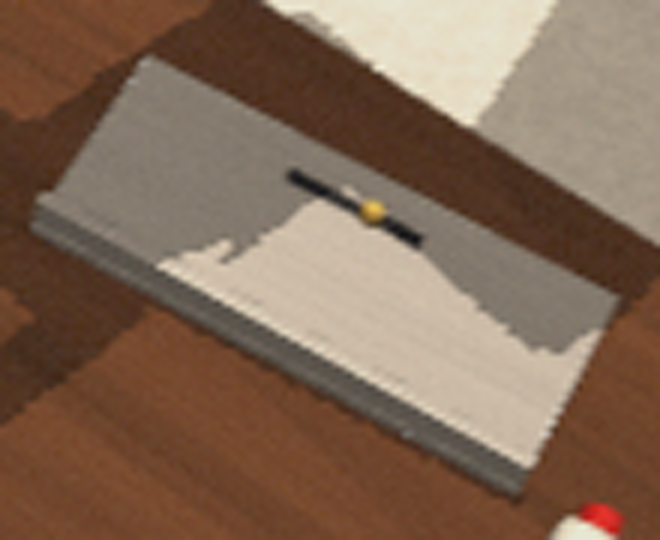

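Side zooms:
- **Tray:** top corners in crop pixels at about (90,270), (237,105), (572,312) and (430,492); hole at (283,349).
- **Handle:** top from (280,172) to (405,252).
- **Mount:** slot from (240,290) to (325,372); brass pin at (270,312).

In the scene zoom the pin is at (372,211), and the slot runs from (291,175) to (421,241).

Run:
```python
from h import *
from rig import vision
cs=cam(vision.camera_info('side')); cc=cam(vision.camera_info('scene'))
def s1(u,v): return (u+.5)/7-.5+235,(v+.5)/7-.5+240
def s2(u,v): return (u+.5)/7-.5+170,(v+.5)/7-.5+140
def s3(u,v): return (u+.5)/6-.5+300,(v+.5)/6-.5+195
print('tray corners')
P=[onz(cs,*s1(*p),.056) for p in [(90,270),(237,105),(572,312),(430,492)]]
for p in P: print(p)
print([np.linalg.norm(P[i]-P[(i+1)%4]) for i in range(4)], np.mean(P,0))
print([np.degrees(np.arctan2(*(P[j]-P[i])[[1,0]])) for i,j in [(0,1),(3,2),(1,2),(0,3)]])
print('hole',onz(cs,*s1(283,349),.055))
print('rib top',[onz(cs,*s1(*p),.101) for p in [(292,163),(268,180),(417,242),(400,263)]])
M=[onz(cs,*s2(*p),.058) for p in [(90,200),(402,525)]]
print('mount near edge',M, np.linalg.norm(M[0]-M[1]), np.degrees(np.arctan2(*(M[1]-M[0])[[1,0]])))
S=[onz(cs,*s2(*p),.058) for p in [(238,289),(326,374)]]
print('slot side',S,np.linalg.norm(S[0]-S[1]),np.mean(S,0), np.degrees(np.arctan2(*(S[1]-S[0])[[1,0]])))
print('pin side',onz(cs,*s2(270,311),.065))
S=[onz(cc,*s3(*p),.058) for p in [(288,173),(423,242)]]
print('slot scene',S,np.linalg.norm(S[0]-S[1]),np.mean(S,0), np.degrees(np.arctan2(*(S[1]-S[0])[[1,0]])))
print('pin scene',onz(cc,*s3(372,210),.065))
M=[onz(cc,*s3(*p),.058) for p in [(147,57),(619,298)]]
print('mount near scene',M,np.linalg.norm(M[0]-M[1]),np.mean(M,0), np.degrees(np.arctan2(*(M[1]-M[0])[[1,0]])))
M=[onz(cs,*s2(*p),.077) for p in [(278,65),(602,370)]]
print('rail back top side',M,np.linalg.norm(M[0]-M[1]), np.degrees(np.arctan2(*(M[1]-M[0])[[1,0]])))
M=[onz(cs,*s2(*p),.077) for p in [(272,75),(590,385)]]
print('rail front top side',M)
M=[onz(cc,*s3(*p),.077) for p in [(40,195),(530,468)]]
print('rail front top scene',M,np.linalg.norm(M[0]-M[1]), np.degrees(np.arctan2(*(M[1]-M[0])[[1,0]])))
```

```text
tray corners
[ 0.4365 -0.1243  0.056 ]
[ 0.5194 -0.0927  0.056 ]
[ 0.5719 -0.2332  0.056 ]
[ 0.4888 -0.2645  0.056 ]
[np.float64(0.08879069361963934), np.float64(0.14999399564095994), np.float64(0.08875758314510443), np.float64(0.14962908719527876)] [ 0.5041 -0.1787  0.056 ]
[np.float64(20.83110348505447), np.float64(20.59567761124924), np.float64(-69.54012459460533), np.float64(-69.52806414699)]
hole [ 0.4774 -0.1891  0.055 ]
rib top [array([ 0.5064, -0.1503,  0.101 ]), array([ 0.4954, -0.1517,  0.101 ]), array([ 0.525 , -0.2014,  0.101 ]), array([ 0.5152, -0.2052,  0.101 ])]
mount near edge [array([0.4703, 0.3118, 0.058 ]), array([0.4942, 0.0821, 0.058 ])] 0.23094935684426776 -84.05686680625755
slot side [array([0.4993, 0.2309, 0.058 ]), array([0.5074, 0.1688, 0.058 ])] 0.06257343794145358 [0.5033 0.1999 0.058 ] -82.56583956927481
pin side [0.5023 0.2064 0.065 ]
slot scene [array([0.5085, 0.1676, 0.058 ]), array([0.501, 0.232, 0.058])] 0.06480683359302877 [0.5047 0.1998 0.058 ] 96.63115465333725
pin scene [0.5053 0.2075 0.065 ]
mount near scene [array([0.4975, 0.0845, 0.058 ]), array([0.4723, 0.3113, 0.058 ])] 0.22820915102032777 [0.4849 0.1979 0.058 ] 96.34703688663126
rail back top side [array([0.5699, 0.323 , 0.077 ]), array([0.5956, 0.0941, 0.077 ])] 0.23026518440492705 -83.59887437181972
rail front top side [array([0.5647, 0.3188, 0.077 ]), array([0.5873, 0.0899, 0.077 ])]
rail front top scene [array([0.5944, 0.0942, 0.077 ]), array([0.573 , 0.3216, 0.077 ])] 0.2283402331346005 95.37527664554094
```

Run:
```python
from h import *
from rig import vision
import cv2
cs=cam(vision.camera_info('side')); cc=cam(vision.camera_info('scene'))
print(R.from_quat([-.5,.5,-.5,.5]).as_matrix())
# rough base centres
for n,s,c in [('pump',(304,197),(254,250)),('spray',(242,130),(373,334)),('lantern',(396,302),(150,170)),('scrub',(345,240),(202,208))]:
    print(n,'side',onz(cs,*s,.055),'scene',onz(cc,*c,.055))
a=cv2.imread('pics/a_side.png'); 
cv2.imwrite('pics/z4.png',cv2.resize(a[80:220,160:340],None,fx=4,fy=4,interpolation=cv2.INTER_CUBIC))
a=cv2.imread('pics/a_scene.png'); 
cv2.imwrite('pics/z5.png',cv2.resize(a[195:360,230:430],None,fx=3.5,fy=3.5,interpolation=cv2.INTER_CUBIC))
```

```text
[[ 0.  0.  1.]
 [-1.  0.  0.]
 [ 0. -1.  0.]]
pump side [0.7126 0.0203 0.055 ] scene [0.7203 0.0234 0.055 ]
spray side [0.7095 0.3646 0.055 ] scene [0.7126 0.37   0.055 ]
lantern side [ 0.7058 -0.3796  0.055 ] scene [ 0.7127 -0.3767  0.055 ]
scrub side [ 0.717  -0.1643  0.055 ] scene [ 0.7121 -0.1685  0.055 ]
```

View pics/z4.png

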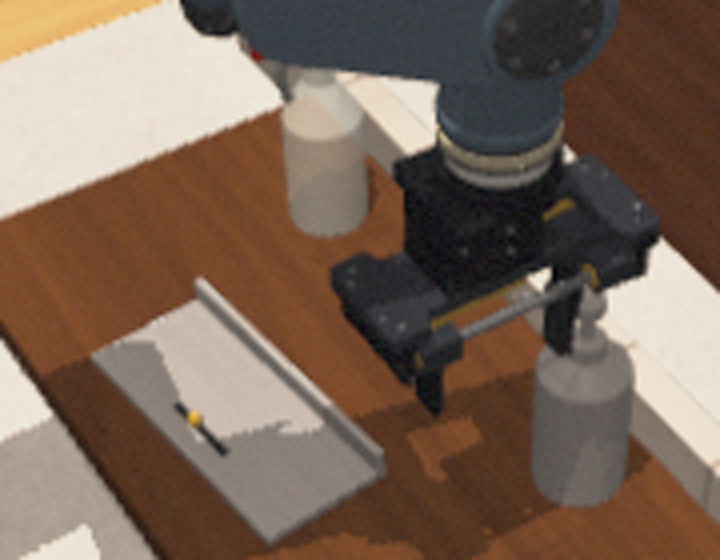

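View pics/z5.png

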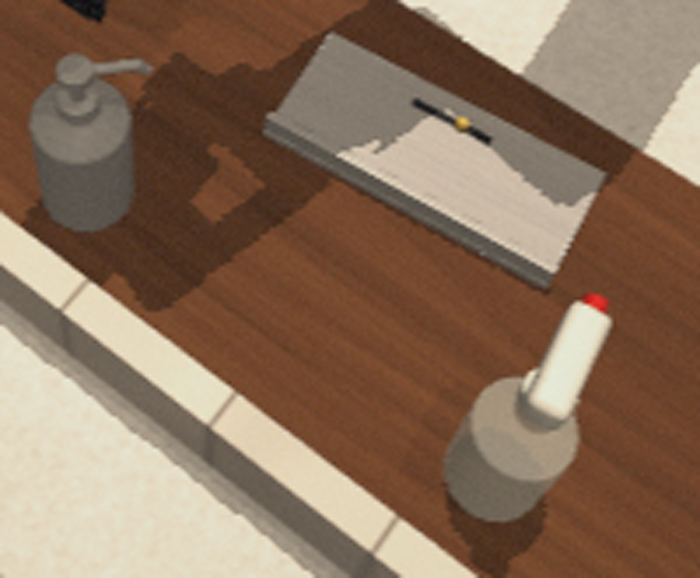

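The obstacles are clear of the path: the pump is near (0.715,0.022), the spray near (0.711,0.367), and the rest are farther away. Tray yaw is about 20.5° with the rib at (0.511,-0.1765). I'll move above the rib first.

```bash
python3 -m crank '[[0.088,0,-0.057,0,-0.03,0,1],[0.176,0,-0.114,0,-0.06,0,1],[0.264,0,-0.171,0,-0.09,0,1],[0.353,0,-0.228,0,-0.114,0,1],[0.353,0,-0.228,0,-0.114,0,1],[0.353,0,-0.228,0,-0.114,0,1],[0.353,0,-0.228,0,-0.114,0,1]]' 20
python3 - <<'E'
from h import *
from rig import vision,robot
o=robot.get_obs(); im=vision.camera('wrist'); cv2.imwrite('pics/b_wrist.png',im)
im2=vision.camera('side'); cv2.imwrite('pics/b_side.png',im2)
print(o['time'],o['position'],R.from_quat(o['tool_rot']).as_matrix(),o['ft_force'],o['q'])
E
```

```text
time: 1.02
position: [0.5115, -0.1753, 0.1974]
tool_rot: [-0.581, 0.403, -0.402, 0.581]
ft_force: [0.2, 0.3, 0.5]
grip_width: 0.0873
1.025 [ 0.5115 -0.1753  0.1974] [[ 0.3518  0.0001  0.9361]
 [-0.9361  0.0004  0.3518]
 [-0.0003 -1.      0.0002]] [0.2178 0.3099 0.5269] [-0.5372  0.4146  1.6444  0.0004  1.0828 -0.8969]
```

View pics/b_wrist.png

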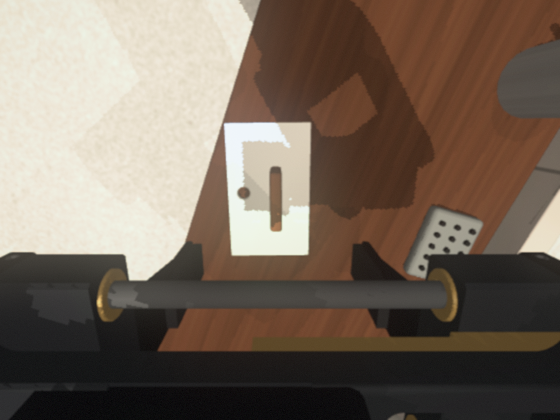

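View pics/b_side.png

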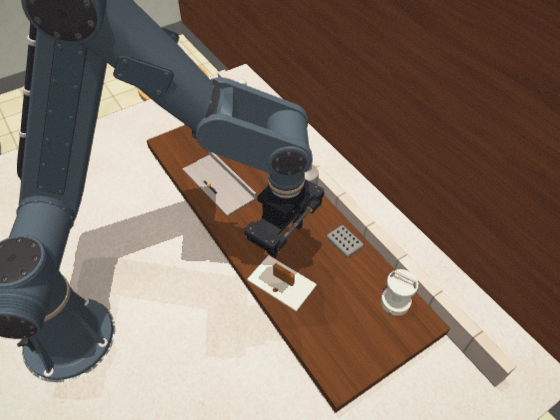

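The wrist view shows the tray square with the jaws: rib top from about (275,168) to (280,230), hole at (243,192). I'll check both by ray casting.

Run:
```python
from h import *
from rig import vision,robot
o=robot.get_obs(); c=cam(vision.camera_info('wrist'),o)
im=cv2.imread('pics/b_wrist.png'); cv2.imwrite('pics/z6.png',cv2.resize(im[110:270,200:340],None,fx=4.5,fy=4.5,interpolation=cv2.INTER_CUBIC))
for p in [(276,169),(276,229)]: print(onz(c,*p,.101))
print('hole',onz(c,243.5,192.5,.055))
for p in [(225,124),(311,123),(308,255),(231,255)]: print(onz(c,*p,.056))
```

```text
[ 0.4996 -0.1444  0.101 ]
[ 0.5206 -0.2004  0.101 ]
hole [ 0.4774 -0.1885  0.055 ]
[ 0.4358 -0.1256  0.056 ]
[ 0.5193 -0.0932  0.056 ]
[ 0.5732 -0.2332  0.056 ]
[ 0.4881 -0.2651  0.056 ]
```

View pics/z6.png

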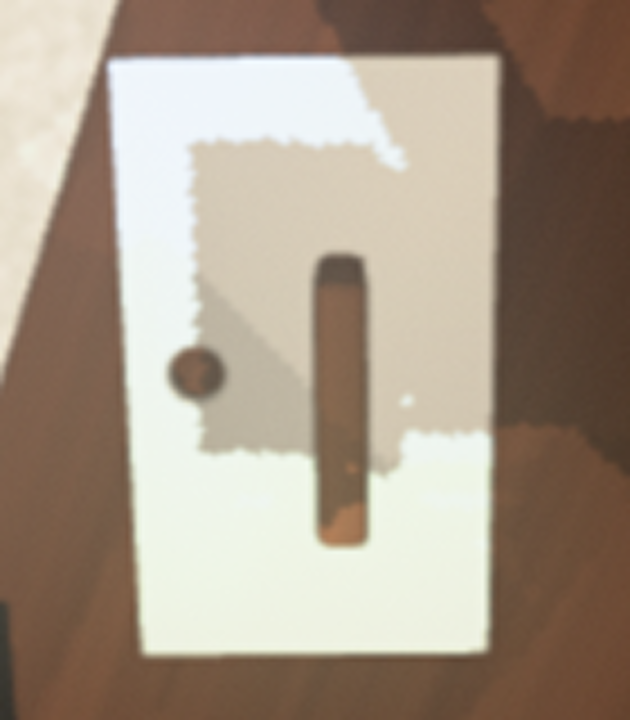

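Wrist and side views agree to within 1 mm. Now I'll descend and pinch.

```bash
python3 -m crank '[[0.002,0.074,0,0,0,0,1],[0.002,0.15,0,0,0,0,1],[0.002,0.2,0,0,0,0,1],[0.002,0.222,0,0,0,0,1],[0.002,0.222,0,0,0,0,1],[0.002,0.222,0,0,0,0,1]]' 30
python3 -m crank '[[0,0,0,0,0,0,-1],[0,0,0,0,0,0,-1],[0,0,0,0,0,0,-1],[0,0,0,0,0,0,-1],[0,0,0,0,0,0,-1],[0,0,0,0,0,0,-1],[0,0,0,0,0,0,-1],[0,0,0,0,0,0,-1]]' 30
```

```text
time: 1.88
position: [0.5123, -0.1777, 0.0875]
tool_rot: [-0.581, 0.402, -0.404, 0.581]
ft_force: [0.1, 0.2, -0.8]
grip_width: 0.0871
time: 2.88
position: [0.5113, -0.1774, 0.0865]
tool_rot: [0.581, -0.403, 0.403, -0.581]
ft_force: [-0.6, 0.3, 0.3]
grip_width: 0.0149
```

```bash
python3 -m crank '[[0,0,0,0,0,0,-1],[0,0,0,0,0,0,-1],[0,0,0,0,0,0,-1],[0,0,0,0,0,0,-1]]' 30
python3 -m crank '[[0,-0.02,0,0,0,0,-1],[0,-0.04,0,0,0,0,-1],[0,-0.08,0,0,0,0,-1],[0,-0.12,0,0,0,0,-1],[0,-0.16,0,0,0,0,-1],[0,-0.2,0,0,0,0,-1],[0,-0.2,0,0,0,0,-1],[0,-0.2,0,0,0,0,-1]]'
```

```text
time: 3.38
position: [0.5114, -0.1774, 0.0866]
tool_rot: [0.581, -0.403, 0.403, -0.581]
ft_force: [-0.1, -0.4, 0.5]
grip_width: 0.0005
time: 4.38
position: [0.511, -0.1772, 0.1864]
tool_rot: [0.581, -0.403, 0.403, -0.581]
ft_force: [0.3, -0.2, -0.3]
grip_width: 0.0003
```

The jaws shut on nothing (opening 0), so I'll look before moving again.

Run:
```python
from h import *
from rig import vision,robot
o=robot.get_obs()
print(o)
im=vision.camera('wrist'); cv2.imwrite('pics/c_wrist.png',im)
im2=vision.camera('side'); cv2.imwrite('pics/c_side.png',cv2.resize(im2[160:340,200:400],None,fx=3.5,fy=3.5,interpolation=cv2.INTER_CUBIC))
```

```text
{'time': 4.375, 'q': array([-0.5405,  0.429 ,  1.6563, -0.    ,  1.0567, -0.8986]), 'joint_velocities': array([0.0005, 0.0166, 0.0087, 0.0009, 0.0004, 0.0004]), 'joint_torque': array([  0.0123, -38.1477, -16.1265,   0.0171,   0.0602,   0.0002]), 'position': array([ 0.511 , -0.1772,  0.1864]), 'tool_rot': array([ 0.5811, -0.4031,  0.4028, -0.581 ]), 'ft_force': array([ 0.3294, -0.2489, -0.3442]), 'moment': array([-0.0061, -0.0594, -0.031 ]), 'grip_width': 0.00028580608165480043}
```

View pics/c_wrist.png

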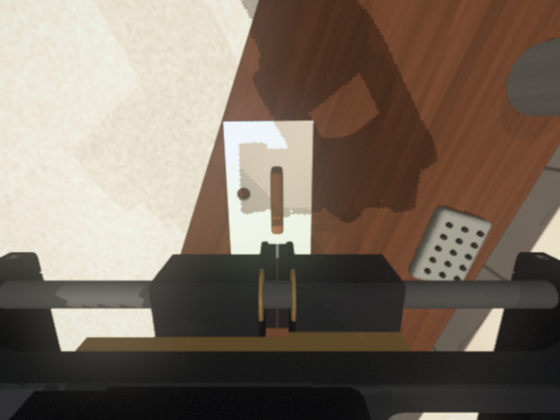

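View pics/c_side.png

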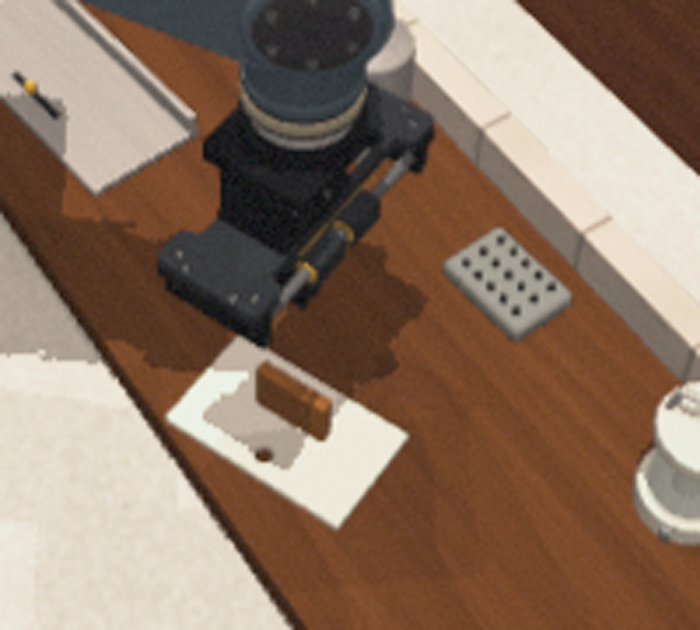

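The tray is where it was: rib still upright, hole at crop (264,455). The TCP xy matched the rib, so I need to check where the fingertips really are against the pictures.

Run:
```python
from h import *
from rig import vision,robot
o=robot.get_obs()
cs=cam(vision.camera_info('side')); cc=cam(vision.camera_info('scene')); cw=cam(vision.camera_info('wrist'),o)
p=o['position']
im2=vision.camera('side'); im3=vision.camera('scene')
cv2.imwrite('pics/d_side.png',im2);cv2.imwrite('pics/d_scene.png',im3)
def mk(im,c):
    im=im.copy()
    a=proj(c,p-[0,0,.014]); b=proj(c,p+[0,0,.056])
    print(proj(c,p),a,b)
    cv2.line(im,tuple(int(x*16+8) for x in a),tuple(int(x*16+8) for x in b),(0,255,0),1,cv2.LINE_AA,4)
    u,v=proj(c,p).astype(int); u=min(max(u,70),490); v=min(max(v,60),360)
    return cv2.resize(im[v-60:v+60,u-70:u+70],None,fx=5,fy=5,interpolation=cv2.INTER_CUBIC)
cv2.imwrite('pics/d1.png',mk(im2,cs));cv2.imwrite('pics/d2.png',mk(im3,cc));cv2.imwrite('pics/d3.png',mk(cv2.imread('pics/c_wrist.png'),cw))
```

```text
[284.1759 249.9013] [284.0965 253.3287] [284.5086 235.5275]
[244.9267 129.8267] [245.2876 133.4332] [243.3988 114.5579]
[276.2217 241.4696] [276.2632 233.8832] [275.9802 285.5768]
```

View pics/d1.png

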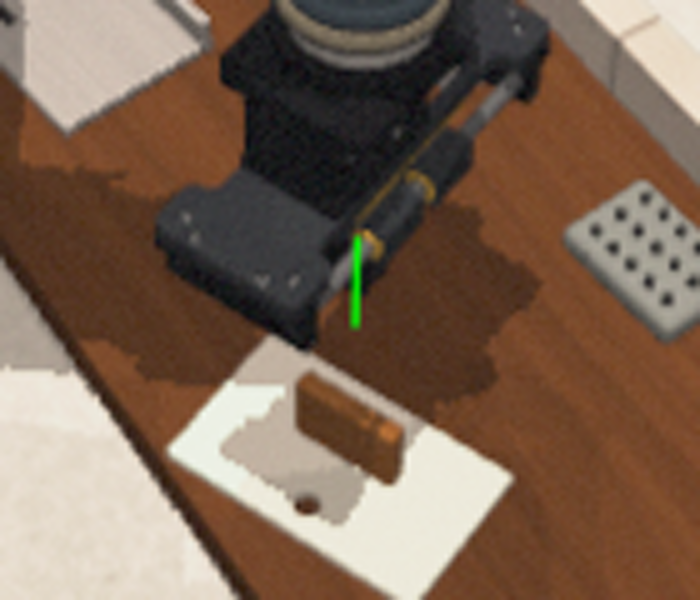

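View pics/d2.png

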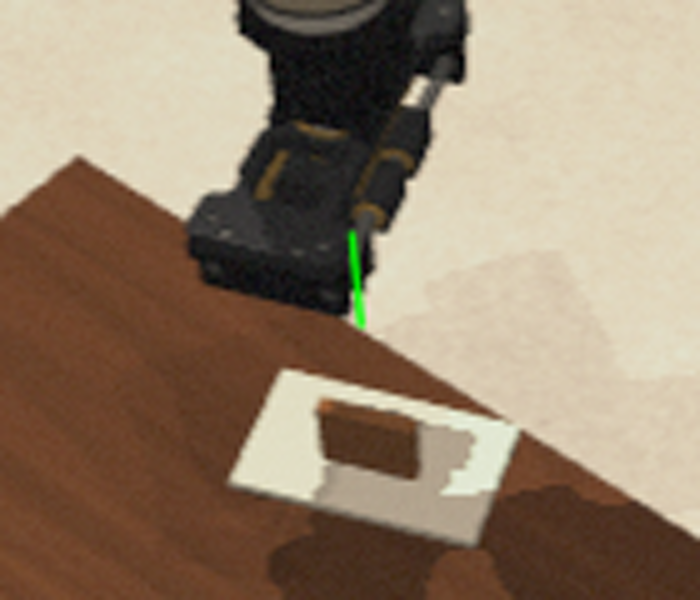

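View pics/d3.png

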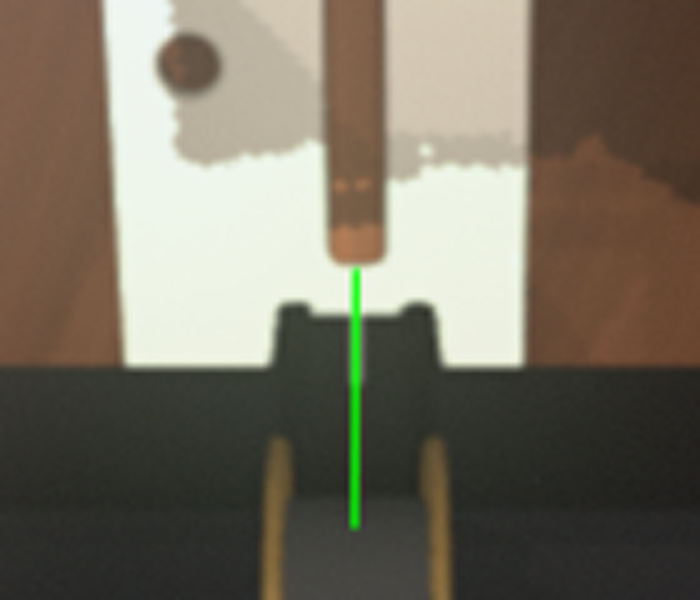

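Run:
```python
from h import *
from rig import vision
cs=cam(vision.camera_info('side')); cc=cam(vision.camera_info('scene'))
p=np.array([.6242,.0002,.1966])
for nm,c,(y0,y1,x0,x1) in [('side',cs,(80,200,230,350)),('scene',cc,(110,230,210,330))]:
    im=cv2.imread(f'pics/a_{nm}.png'); im=cv2.resize(im[y0:y1,x0:x1],None,fx=5,fy=5,interpolation=cv2.INTER_CUBIC)
    for s in (-1,1):
        a=(proj(c,p+[s*.0435,0,-.014])-[x0,y0]+.5)*5; b=(proj(c,p+[s*.0435,0,.056])-[x0,y0]+.5)*5
        cv2.line(im,tuple(a.astype(int)),tuple(b.astype(int)),(0,255,0),1,cv2.LINE_AA)
    cv2.imwrite(f'pics/e_{nm}.png',im)
```

```text
(no output)
```

View pics/e_side.png

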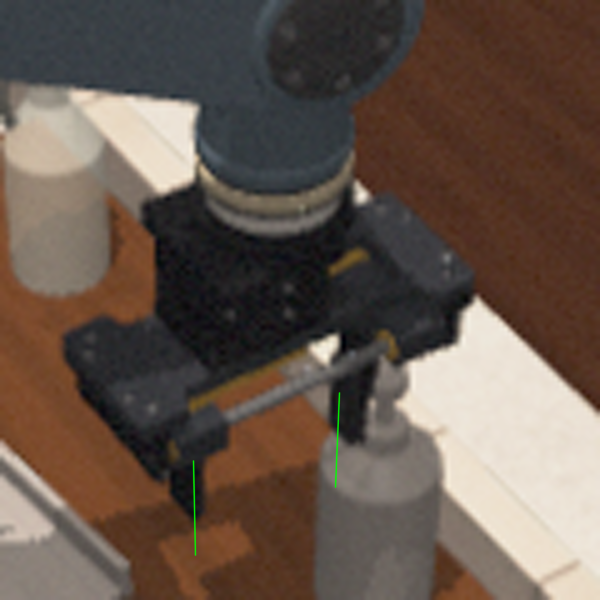

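View pics/e_scene.png

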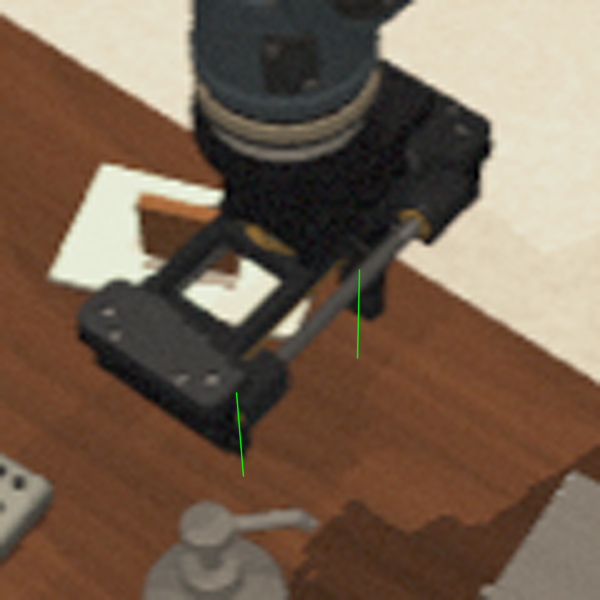

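The tips do not sit where the projected TCP puts them: the real ones are higher, by about 40 crop pixels. I'll triangulate them.

```bash
cat >> h.py <<'E'
def tri(c1,p1,c2,p2):
    o1,d1=ray(c1,*p1);o2,d2=ray(c2,*p2)
    A=np.stack([d1,-d2],1); s=np.linalg.lstsq(A,o2-o1,rcond=None)[0]
    a=o1+s[0]*d1;b=o2+s[1]*d2
    return (a+b)/2,np.linalg.norm(a-b)
E
python3 - <<'E'
from h import *
from rig import vision
cs=cam(vision.camera_info('side')); cc=cam(vision.camera_info('scene'))
f=lambda p,x0,y0:((p[0]+.5)/5-.5+x0,(p[1]+.5)/5-.5+y0)
for a,b in [((350,443),(238,450)),((195,518),(375,318))]:
    print(tri(cs,f(a,230,80),cc,f(b,210,110)))
# bar ends check: gold rings
E
```

```text
(array([0.6737, 0.0008, 0.2124]), np.float64(0.004769407796897109))
(array([0.5774, 0.0024, 0.2119]), np.float64(0.008959924805852634))
```

Both fingertips triangulate to z≈0.212, with xy correct, whereas the tool description puts them at 0.183. So the real tips stand about 29 mm short of the stated reach, which explains the clean miss above the rib (top 0.101). I'll open, go about 26 mm lower, and check visually before closing.

```bash
python3 -m crank '[[0,0.05,0,0,0,0,0.3],[0,0.1,0,0,0,0,0.3],[0,0.1,0,0,0,0,0.3],[0,0.1,0,0,0,0,0.3],[0,0.1,0,0,0,0,0.3],[0,0.1,0,0,0,0,0.3],[0,0.1,0,0,0,0,0.3],[0,0.1,0,0,0,0,0.3]]' 30
python3 -m crank '[[0,0.05,0,0,0,0,0.3],[0,0.1,0,0,0,0,0.3],[0,0.12,0,0,0,0,0.3],[0,0.14,0,0,0,0,0.3],[0,0.148,0,0,0,0,0.3],[0,0.148,0,0,0,0,0.3]]' 30
python3 - <<'E'
from h import *
from rig import vision,robot
cs=cam(vision.camera_info('side')); cc=cam(vision.camera_info('scene'))
im2=vision.camera('side'); im3=vision.camera('scene')
o=robot.get_obs();p=o['position']
cv2.imwrite('pics/f1.png',cv2.resize(im2[200:320,230:350],None,fx=5,fy=5,interpolation=cv2.INTER_CUBIC))
cv2.imwrite('pics/f2.png',cv2.resize(im3[90:210,190:310],None,fx=5,fy=5,interpolation=cv2.INTER_CUBIC))
E
```

```text
time: 5.58
position: [0.5114, -0.1774, 0.1368]
tool_rot: [-0.581, 0.403, -0.403, 0.581]
ft_force: [0.6, 0.5, -0.3]
grip_width: 0.0563
time: 6.32
position: [0.5115, -0.1775, 0.0627]
tool_rot: [-0.581, 0.403, -0.403, 0.581]
ft_force: [0.4, -0.2, -0.4]
grip_width: 0.0566
```

View pics/f1.png

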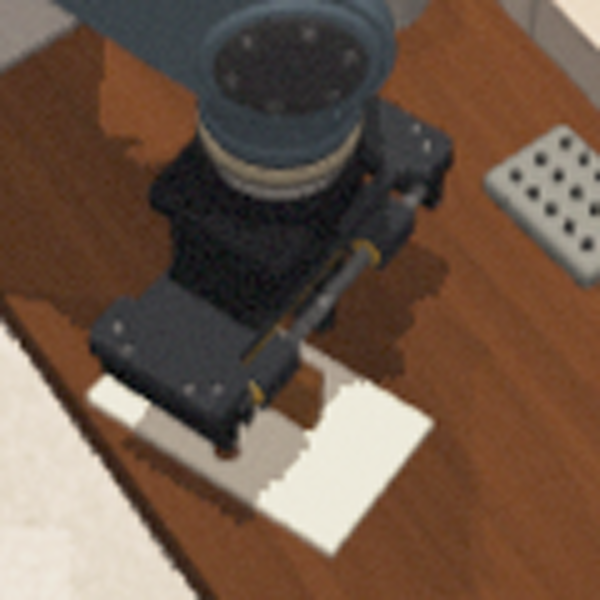

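View pics/f2.png

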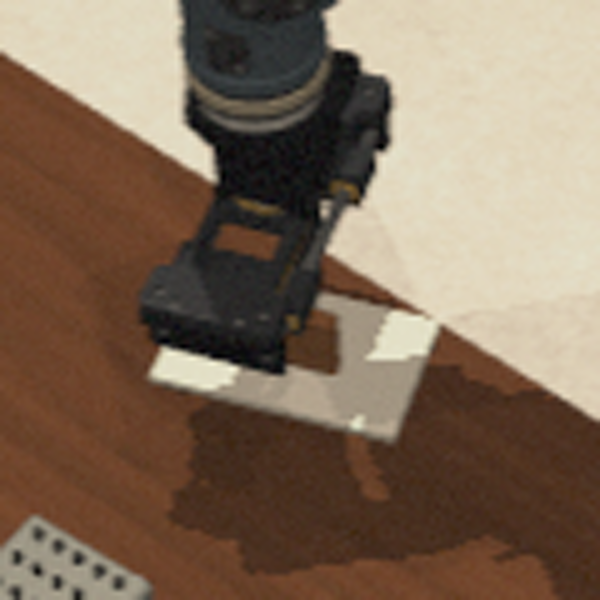

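The jaws now straddle the rib, with its end visible between the fingers at (300,395) in the side crop. Closing.

```bash
python3 -m crank '[[0,0,0,0,0,0,-1],[0,0,0,0,0,0,-1],[0,0,0,0,0,0,-1],[0,0,0,0,0,0,-1],[0,0,0,0,0,0,-1],[0,0,0,0,0,0,-1],[0,0,0,0,0,0,-1],[0,0,0,0,0,0,-1]]' 30
```

```text
time: 7.42
position: [0.5112, -0.1774, 0.0625]
tool_rot: [0.581, -0.403, 0.403, -0.581]
ft_force: [-1.1, -0.7, 0.9]
grip_width: 0.0115
```

It grips at 11.5 mm, against the 12 mm rib. I'll lift a little and check.

```bash
python3 -m crank '[[0,0,0,0,0,0,-1],[0,-0.02,0,0,0,0,-1],[0,-0.05,0,0,0,0,-1],[0,-0.09,0,0,0,0,-1],[0,-0.13,0,0,0,0,-1],[0,-0.17,0,0,0,0,-1],[0,-0.2,0,0,0,0,-1],[0,-0.2,0,0,0,0,-1],[0,-0.2,0,0,0,0,-1]]' 30
python3 - <<'E'
from h import *
from rig import vision,robot
o=robot.get_obs(); print(o['ft_force'],o['moment'])
im2=vision.camera('side'); im3=vision.camera('wrist')
cv2.imwrite('pics/g1.png',cv2.resize(im2[190:310,230:350],None,fx=5,fy=5,interpolation=cv2.INTER_CUBIC))
cv2.imwrite('pics/g2.png',im3)
E
```

```text
time: 8.55
position: [0.5109, -0.1771, 0.1622]
tool_rot: [0.581, -0.403, 0.403, -0.581]
ft_force: [-0.1, -0.2, -2.1]
grip_width: 0.0116
[-0.113  -0.1506 -2.1167] [-0.0241  0.0125 -0.0037]
```

View pics/g1.png

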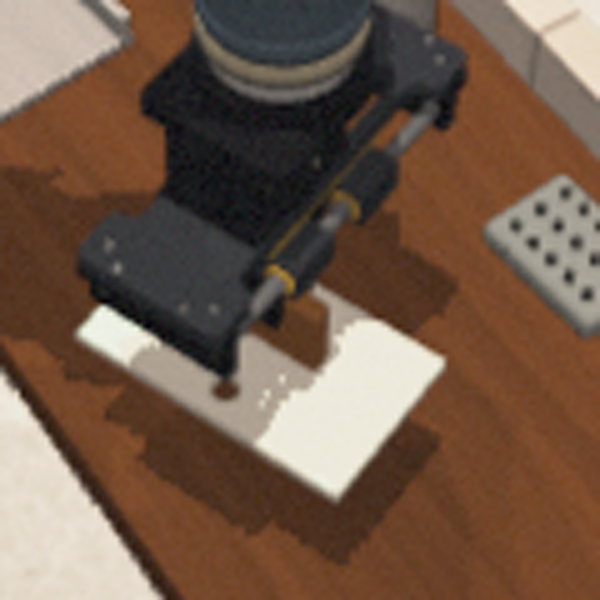

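View pics/g2.png

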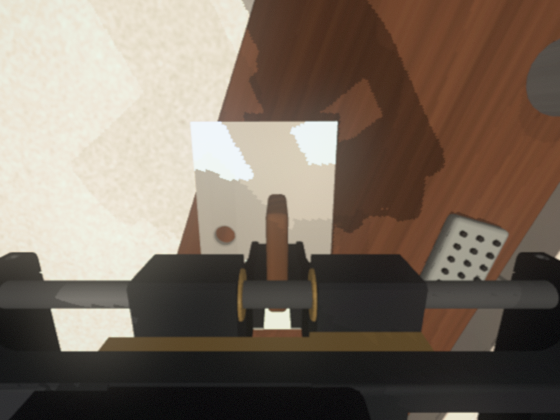

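The tray is held level, with about 2.1 N of weight and the hole visible at (225,235) in the wrist view. Next I'll carry it toward the mount with yaw turned to about 6.1°, stopping short at y≈0.05 so the wrist camera can see the pin and rail.

```bash
python3 -m crank '[[-0.02,-0.03,0.01,0,0,0,-1],[-0.07,-0.06,0.03,0,0.01,0,-1],[-0.14,-0.06,0.065,0,0.025,0,-1],[-0.21,-0.06,0.1,0,0.045,0,-1],[-0.28,-0.06,0.135,0,0.065,0,-1],[-0.35,-0.06,0.165,0,0.08,0,-1],[-0.395,-0.06,0.188,0,0.08,0,-1],[-0.412,-0.06,0.195,0,0.08,0,-1],[-0.412,-0.06,0.195,0,0.08,0,-1],[-0.412,-0.06,0.195,0,0.08,0,-1]]' 30
python3 - <<'E'
from h import *
from rig import vision,robot
im3=vision.camera('wrist')
o=robot.get_obs(); print(o['position'],o['tool_rot'],R.from_quat(o['tool_rot']).as_matrix(),o['ft_force'],o['moment'])
cv2.imwrite('pics/i_wrist.png',im3)
cv2.imwrite('pics/i_wz.png',cv2.resize(im3[0:250,130:380],None,fx=2.4,fy=2.4,interpolation=cv2.INTER_CUBIC))
E
```

```text
time: 9.9
position: [0.5305, 0.0489, 0.1927]
tool_rot: [0.526, -0.473, 0.473, -0.526]
ft_force: [0.9, -0.1, -1.9]
grip_width: 0.0121
[0.5305 0.0488 0.1926] [ 0.5258 -0.4728  0.473  -0.5256] [[ 0.1055 -0.      0.9944]
 [-0.9944 -0.0003  0.1055]
 [ 0.0003 -1.     -0.0001]] [ 0.8922 -0.4194 -2.3056] [-0.0087  0.0226  0.0101]
```

View pics/i_wz.png

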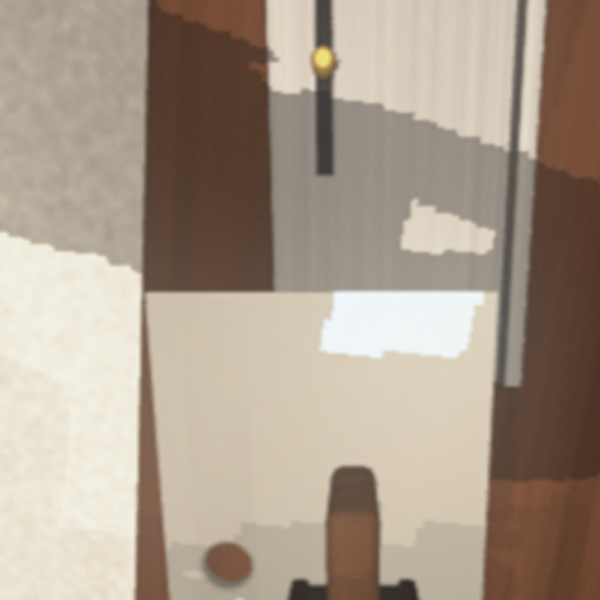

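The wrist view shows the pin tip at crop (323,58), the slot's near end at (325,175), the rail's inner top edge from about (526,0) to (509,385), and the tray hole at (228,562). Converting these to positions.

```bash
python3 - <<'E'
from h import *
from rig import vision,robot
o=robot.get_obs(); c=cam(vision.camera_info('wrist'),o)
g=lambda u,v:((u+.5)/2.4-.5+130,(v+.5)/2.4-.5)
print('pin',onz(c,*g(323,57),.066))
a,b=onz(c,*g(323,3),.058),onz(c,*g(325,174),.058); print('slot',a,b,np.degrees(np.arctan2(*(a-b)[[1,0]])))
a,b=onz(c,*g(270,80),.058),onz(c,*g(274,289),.058); print('left edge',a,b,np.degrees(np.arctan2(*(a-b)[[1,0]])))
# rail: top inner, base inner, top outer
for n,p,q,z in [('top outer',(546,0),(521,386),.077),('top inner',(526,0),(501,380),.077),('base inner',(519,0),(503,290),.058)]:
    a,b=onz(c,*g(*p),z),onz(c,*g(*q),z); print(n,a,b,np.degrees(np.arctan2(*(a-b)[[1,0]])))
pz=o['position'][2]
print('hole',onz(c,*g(228,562),pz-.0065-.001))
for p in [(147,292),(497,291),(488,520)]: print('tray corner',onz(c,*g(*p),pz-.0065))
E
python3 - <<'E'
import cv2
im=cv2.imread('pics/i_wrist.png')
cv2.imwrite('pics/i2.png',cv2.resize(im[0:170,320:370],None,fx=10,fy=3.5,interpolation=cv2.INTER_CUBIC))
E
```

```text
pin [0.5027 0.2085 0.066 ]
slot [0.5005 0.2288 0.058 ] [0.5069 0.1689 0.058 ] 96.12019604210639
left edge [0.4822 0.2005 0.058 ] [0.4896 0.122  0.058 ] 95.39637507038562
top outer [0.5815 0.2321 0.077 ] [0.5961 0.0946 0.077 ] 96.03906716624864
top inner [0.5744 0.2314 0.077 ] [0.5874 0.0961 0.077 ] 95.52493269042452
base inner [0.5749 0.2377 0.058 ] [0.5862 0.1318 0.058 ] 96.07126183668123
hole [0.4951 0.0477 0.1851]
tray corner [0.4706 0.1196 0.1861]
tray corner [0.5594 0.1292 0.1861]
tray corner [0.5668 0.0682 0.1861]
```

View pics/i2.png

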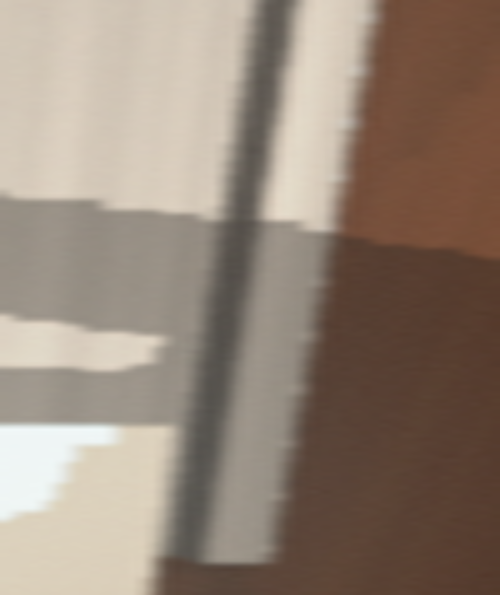

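```bash
python3 - <<'E'
from h import *
from rig import vision
c=cam(vision.camera_info('scene'))
print('spray nozzle',onz(c,400.6,281.3,.225), 'pump nozzle',onz(c,230+148/3.5,195+70/3.5,.21))
E
python3 -m crank '[[-0.03,0.01,0.006,0,0,0,-1],[-0.08,0.03,0.018,0,0,0,-1],[-0.13,0.06,0.03,0,0,0,-1],[-0.18,0.09,0.042,0,0,0,-1],[-0.23,0.11,0.05,0,0,0,-1],[-0.27,0.13,0.0504,0,0,0,-1],[-0.2914,0.15,0.0504,0,0,0,-1],[-0.2914,0.15,0.0504,0,0,0,-1],[-0.2914,0.15,0.0504,0,0,0,-1]]' 30
python3 - <<'E'
from h import *
from rig import vision,robot
im3=vision.camera('side');im4=vision.camera('wrist');im5=vision.camera('scene')
o=robot.get_obs(); print(o['time'],o['position'],o['tool_rot'],o['ft_force'],o['moment'])
p=o['position']; m=np.array([.9944,.1054,0]);n=np.array([-.1054,.9944,0]); print('m,n',p@m,p@n)
cv2.imwrite('pics/j1.png',cv2.resize(im3[110:250,150:310],None,fx=4.5,fy=4.5,interpolation=cv2.INTER_CUBIC))
cv2.imwrite('pics/j2.png',im4)
cv2.imwrite('pics/j3.png',cv2.resize(im5[160:310,270:430],None,fx=4,fy=4,interpolation=cv2.INTER_CUBIC))
E
```

```text
spray nozzle [0.6487 0.3548 0.225 ] pump nozzle [0.6812 0.054  0.21  ]
time: 11.08
position: [0.5402, 0.1967, 0.1177]
tool_rot: [-0.526, 0.473, -0.473, 0.526]
ft_force: [0.3, -0.7, -1.7]
grip_width: 0.0117
11.225 [0.5405 0.1966 0.1181] [-0.5255  0.4726 -0.4731  0.526 ] [ 0.4079 -0.7013 -1.6592] [ 0.0332 -0.0006 -0.0328]
m,n 0.5581659767434146 0.13853773230582334
```

View pics/j1.png

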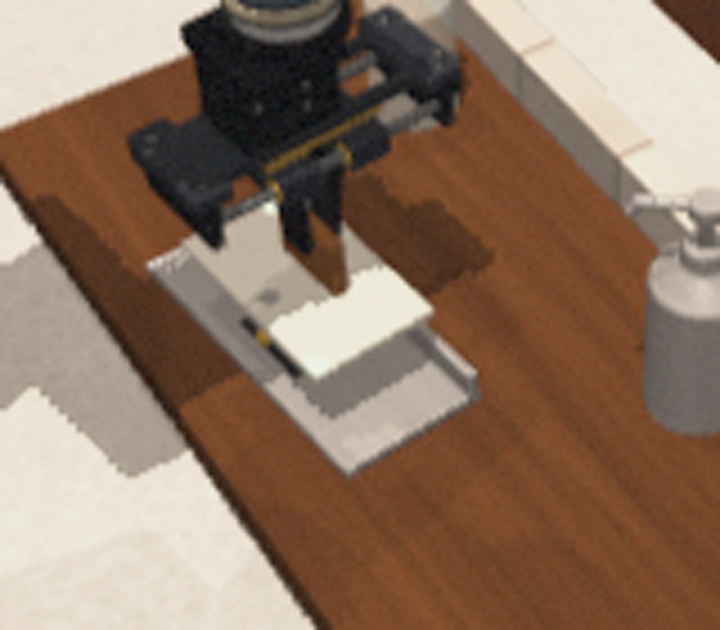

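View pics/j2.png

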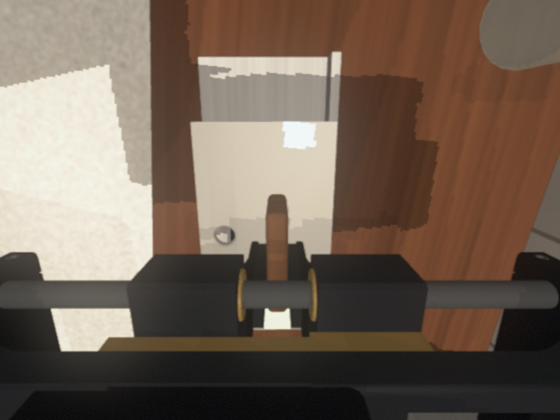

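View pics/j3.png

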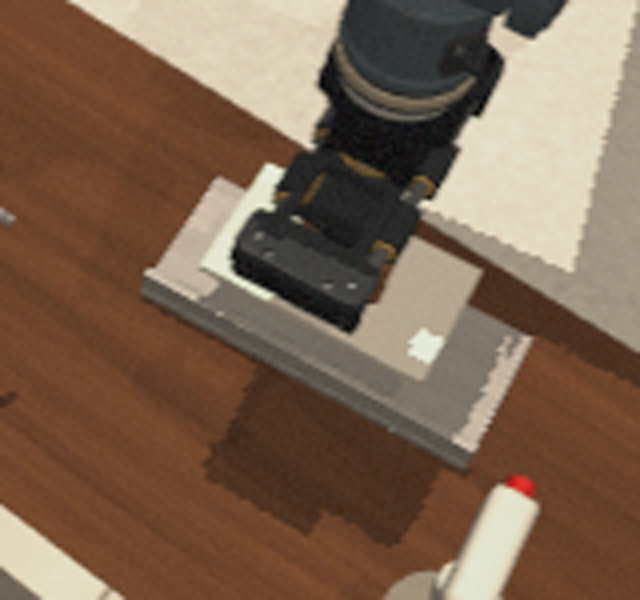

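TCP is on plan (m=0.558, n=0.1385) with the hole about 14 mm short of the pin and the tray just inside the rail. I'll lower to 2 mm above the predicted tip contact (TCP z≈0.0795) with a softer grip.

```bash
python3 -m crank '[[0,0.02,0,0,0,0,-1],[0,0.04,0,0,0,0,-1],[0,0.055,0,0,0,0,-1],[0,0.066,0,0,0,0,-1],[0,0.072,0,0,0,0,-1],[0,0.072,0,0,0,0,-1],[0,0.072,0,0,0,0,-1]]' 18
python3 - <<'E'
from h import *
from rig import vision,robot
im4=vision.camera('wrist'); 
o=robot.get_obs();F=[o['ft_force']]
for i in range(3): vision.camera('side'); F.append(robot.get_obs()['ft_force'])
print(o['position'],np.array(F))
cv2.imwrite('pics/k2.png',cv2.resize(im4[0:250,150:390],None,fx=2.4,fy=2.4,interpolation=cv2.INTER_CUBIC))
im=vision.camera('side');cv2.imwrite('pics/k1.png',cv2.resize(im[150:230,170:280],None,fx=6.5,fy=6.5,interpolation=cv2.INTER_CUBIC))
E
```

```text
time: 12.1
position: [0.54, 0.1973, 0.0817]
tool_rot: [-0.526, 0.473, -0.473, 0.526]
ft_force: [-0.2, -0.3, -1.7]
grip_width: 0.0119
[0.54   0.1973 0.0818] [[-0.6465  1.1298 -2.0254]
 [-0.3084  0.4639 -2.4249]
 [-0.4141  0.6509 -1.6736]
 [ 0.1987  0.641  -2.0762]]
```

View pics/k2.png

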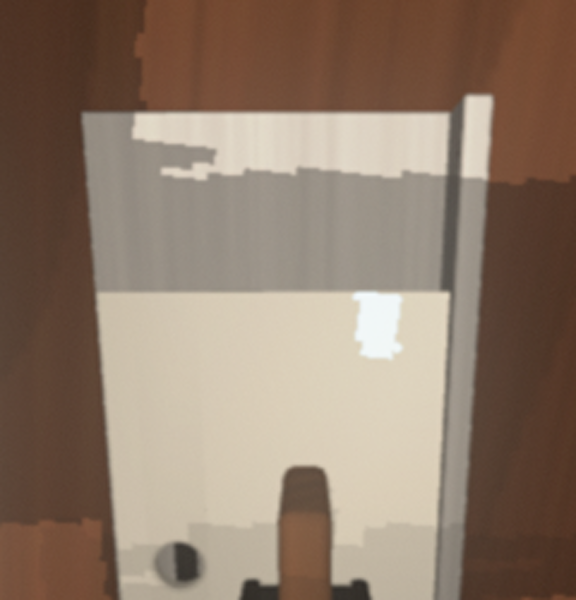

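View pics/k1.png

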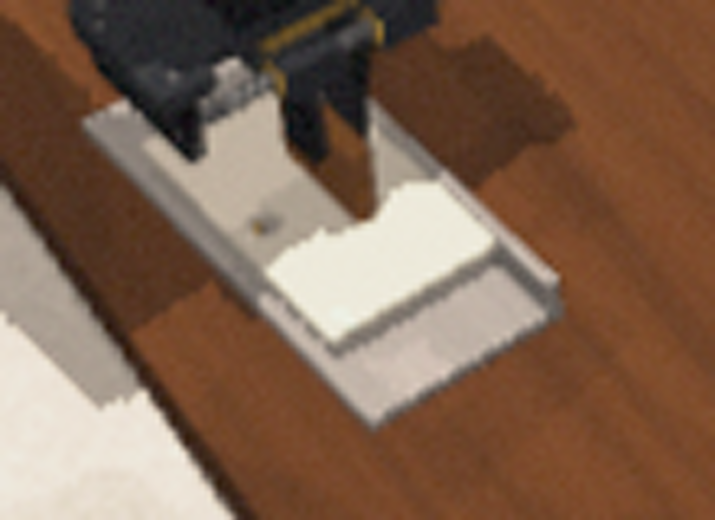

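Run:
```python
from h import *
from rig import vision,robot
o=robot.get_obs(); im=vision.camera('wrist'); c=cam(vision.camera_info('wrist'),o)
cv2.imwrite('pics/k3.png',cv2.resize(im[30:250,325:365],None,fx=12,fy=2.7,interpolation=cv2.INTER_CUBIC))
```

```text
(no output)
```

View pics/k3.png

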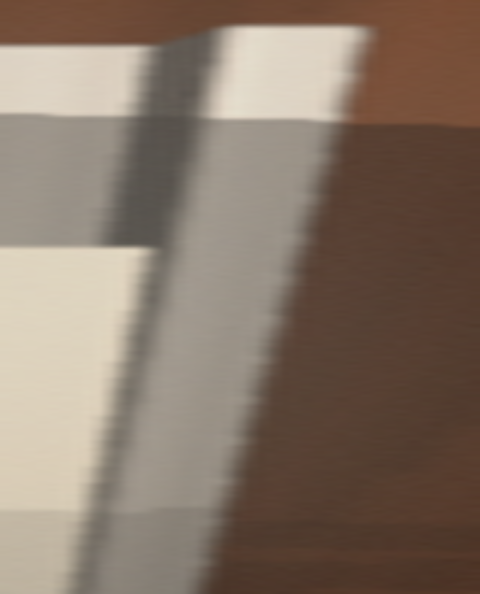

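The gap to the rail is about 1.2 mm and parallel, and seen through the hole the slot is centred in x. Lowering gently to contact.

```bash
python3 -m crank '[[0,0.001,0,0,0,0,-1],[0,0.002,0,0,0,0,-1],[0,0.003,0,0,0,0,-1],[0,0.003,0,0,0,0,-1]]' 18; python3 -m crank '[[0,0.0005,0,0,0,0,-1],[0,0.001,0,0,0,0,-1],[0,0.001,0,0,0,0,-1]]'
```

```text
time: 12.9
position: [0.54, 0.1972, 0.08]
tool_rot: [0.526, -0.473, 0.473, -0.526]
ft_force: [-0.1, 0.3, -1.6]
grip_width: 0.0119
time: 13.28
position: [0.54, 0.1972, 0.0796]
tool_rot: [-0.526, 0.473, -0.473, 0.526]
ft_force: [-0.5, -0.5, -1.3]
grip_width: 0.0118
```

```bash
python3 -m crank '[[0,0.0005,0,0,0,0,-1],[0,0.001,0,0,0,0,-1],[0,0.001,0,0,0,0,-1]]'
```

```text
time: 13.65
position: [0.5402, 0.1973, 0.0793]
tool_rot: [-0.526, 0.472, -0.473, 0.526]
ft_force: [0.1, -0.0, 2.0]
grip_width: 0.012
```

Contact: Fz went from -1.7 to +2.0 N at z=0.0793, right at the predicted height, so the contact force is about 4 N. Now I'll slide along the rail in small steps toward the pin, which is tool -x.

```bash
python3 -m crank '[[0,0,0,0,0,0,-1],[0,0,0,0,0,0,-1],[0,0,0,0,0,0,-1],[-0.001,0,0,0,0,0,-1],[-0.002,0,0,0,0,0,-1],[-0.003,0,0,0,0,0,-1],[-0.004,0,0,0,0,0,-1],[-0.004,0,0,0,0,0,-1]]'
python3 - <<'E'
from h import *
from rig import robot
o=robot.get_obs(); print(o['position'],o['ft_force'],o['moment'])
E
```

```text
time: 14.65
position: [0.5399, 0.1991, 0.0792]
tool_rot: [-0.526, 0.472, -0.473, 0.526]
ft_force: [0.2, -3.4, 4.3]
grip_width: 0.0116
[0.5399 0.1991 0.0792] [ 0.2352 -3.4376  4.3173] [-0.7713  0.0412  0.0609]
```

```bash
python3 -m crank '[[-0.001,0,0,0,0,0,-1],[-0.002,0,0,0,0,0,-1],[-0.003,0,0,0,0,0,-1],[-0.004,0,0,0,0,0,-1],[-0.004,0,0,0,0,0,-1]]'
```

```text
time: 15.28
position: [0.5395, 0.2014, 0.0791]
tool_rot: [-0.526, 0.473, -0.473, 0.526]
ft_force: [1.3, -3.5, 3.8]
grip_width: 0.0116
```

```bash
python3 -m crank '[[-0.001,0,0,0,0,0,-1],[-0.002,0,0,0,0,0,-1],[-0.003,0,0,0,0,0,-1],[-0.004,0,0,0,0,0,-1],[-0.004,0,0,0,0,0,-1]]'
```

```text
time: 15.9
position: [0.5392, 0.2034, 0.079]
tool_rot: [-0.526, 0.473, -0.473, 0.526]
ft_force: [0.9, -3.0, 2.4]
grip_width: 0.0118
```

```bash
python3 -m crank '[[-0.001,0,0,0,0,0,-1],[-0.002,0,0,0,0,0,-1],[-0.003,0,0,0,0,0,-1],[-0.004,0,0,0,0,0,-1],[-0.004,0,0,0,0,0,-1]]'
```

```text
time: 16.52
position: [0.5388, 0.2054, 0.0789]
tool_rot: [0.526, -0.473, 0.472, -0.526]
ft_force: [-0.2, -1.2, 2.3]
grip_width: 0.0118
```

```bash
python3 -m crank '[[-0.001,0,0,0,0,0,-1],[-0.002,0,0,0,0,0,-1],[-0.002,0,0,0,0,0,-1]]'
```

```text
time: 16.9
position: [0.5384, 0.2067, 0.0785]
tool_rot: [0.526, -0.473, 0.472, -0.526]
ft_force: [-0.1, 0.9, -3.4]
grip_width: 0.0121
```

```bash
python3 -m crank '[[-0.001,0,0,0,0,0,-1],[-0.002,0,0,0,0,0,-1],[-0.002,0,0,0,0,0,-1]]'
```

```text
time: 17.27
position: [0.5389, 0.2073, 0.079]
tool_rot: [-0.526, 0.473, -0.473, 0.526]
ft_force: [0.4, 0.2, -2.0]
grip_width: 0.012
```

```bash
python3 -m crank '[[-0.001,0,0,0,0,0,-1],[-0.002,0,0,0,0,0,-1],[-0.002,0,0,0,0,0,-1]]'
```

```text
time: 17.65
position: [0.5388, 0.2082, 0.0791]
tool_rot: [-0.526, 0.473, -0.473, 0.526]
ft_force: [-0.7, 0.6, -2.2]
grip_width: 0.012
```

Fz fell back to -2 N, the free weight, so the hole is over the pin tip. I'll centre the last 2 mm and lower slowly, watching forces.

```bash
python3 -m crank '[[-0.001,0,0,0,0,0,-1],[-0.003,0,0,0,0,0,-1],[-0.004,0,0,0,0,0,-1],[-0.004,0,0,0,0,0,-1],[-0.004,0.001,0,0,0,0,-1],[-0.004,0.002,0,0,0,0,-1],[-0.004,0.003,0,0,0,0,-1],[-0.004,0.004,0,0,0,0,-1],[-0.004,0.004,0,0,0,0,-1]]'
python3 - <<'E'
from h import *
from rig import vision,robot
im4=vision.camera('wrist'); o=robot.get_obs();print(o['position'],o['ft_force'])
cv2.imwrite('pics/l2.png',cv2.resize(im4[180:260,180:300],None,fx=6,fy=6,interpolation=cv2.INTER_CUBIC))
E
```

```text
time: 18.77
position: [0.5385, 0.2102, 0.077]
tool_rot: [0.526, -0.473, 0.473, -0.526]
ft_force: [-0.4, -0.4, -1.8]
grip_width: 0.0119
[0.5385 0.2102 0.077 ] [-0.2198 -0.1468 -2.037 ]
```

View pics/l2.png

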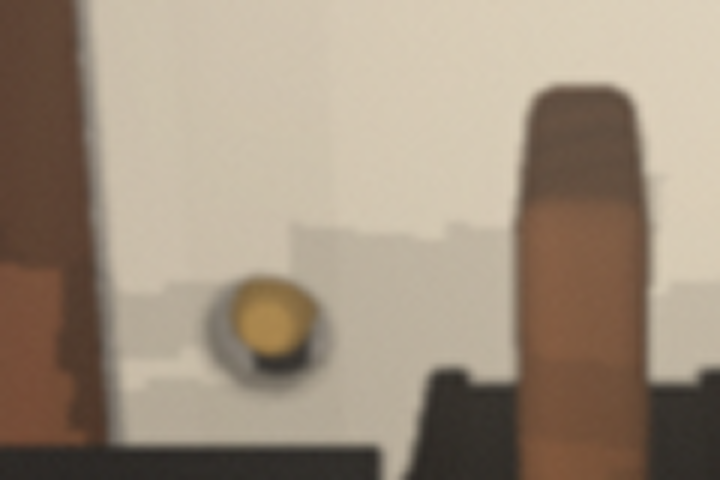

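The pin sits inside the hole, at (270,318) against the hole centre (267,333), which is centred once perspective is allowed for. Force is just the tray's weight. Lowering to the base sheet (expected TCP z≈0.0705).

```bash
python3 -m crank '[[0,0.002,0,0,0,0,-1],[0,0.004,0,0,0,0,-1],[0,0.006,0,0,0,0,-1],[0,0.008,0,0,0,0,-1],[0,0.01,0,0,0,0,-1],[0,0.01,0,0,0,0,-1]]'
```

```text
time: 19.58
position: [0.5385, 0.2102, 0.0719]
tool_rot: [0.526, -0.473, 0.473, -0.526]
ft_force: [0.4, 0.3, -1.7]
grip_width: 0.0121
```

```bash
python3 -m crank '[[0,0.0005,0,0,0,0,-1],[0,0.001,0,0,0,0,-1],[0,0.001,0,0,0,0,-1]]'
```

```text
time: 19.95
position: [0.5386, 0.2102, 0.0715]
tool_rot: [-0.526, 0.473, -0.473, 0.526]
ft_force: [-0.2, -0.5, -2.4]
grip_width: 0.0119
```

```bash
python3 -m crank '[[0,0.0005,0,0,0,0,-1],[0,0.001,0,0,0,0,-1],[0,0.001,0,0,0,0,-1]]'
```

```text
time: 20.32
position: [0.5385, 0.2102, 0.071]
tool_rot: [0.526, -0.473, 0.473, -0.526]
ft_force: [-0.8, 0.5, -1.7]
grip_width: 0.0119
```

```bash
python3 -m crank '[[0,0.0005,0,0,0,0,-1],[0,0.0005,0,0,0,0,-1],[0,0.0005,0,0,0,0,-1]]'
```

```text
time: 20.7
position: [0.5386, 0.2102, 0.0708]
tool_rot: [0.526, -0.473, 0.473, -0.526]
ft_force: [0.5, 0.7, -1.7]
grip_width: 0.0116
```

```bash
python3 -m crank '[[0,0.0005,0,0,0,0,-1],[0,0.0005,0,0,0,0,-1],[0,0.0005,0,0,0,0,-1]]'
```

```text
time: 21.08
position: [0.5386, 0.2101, 0.0706]
tool_rot: [0.526, -0.473, 0.473, -0.526]
ft_force: [0.7, -0.3, -1.5]
grip_width: 0.0121
```

```bash
python3 -m crank '[[0,0.0005,0,0,0,0,-1],[0,0.0005,0,0,0,0,-1],[0,0.0005,0,0,0,0,-1]]'
```

```text
time: 21.45
position: [0.5386, 0.2101, 0.0705]
tool_rot: [0.526, -0.473, 0.473, -0.526]
ft_force: [-0.2, -1.1, 1.7]
grip_width: 0.0116
```

The tray is down: contact at TCP z=0.0705, exactly as predicted, with about 3.5 N. I'll open the jaws partly so the finger backs clear the rail, then look.

```bash
python3 -m crank '[[0,0,0,0,0,0,-0.6],[0,0,0,0,0,0,-0.5],[0,0,0,0,0,0,-0.35],[0,0,0,0,0,0,-0.35],[0,0,0,0,0,0,-0.35],[0,0,0,0,0,0,-0.35]]'
python3 - <<'E'
from h import *
from rig import vision,robot
im4=vision.camera('wrist'); o=robot.get_obs();print(o['position'],o['ft_force'])
cv2.imwrite('pics/m2.png',im4)
E
```

```text
time: 22.2
position: [0.5386, 0.2102, 0.0703]
tool_rot: [-0.526, 0.473, -0.473, 0.526]
ft_force: [-0.9, -0.2, -0.4]
grip_width: 0.0282
[0.5386 0.2102 0.0703] [-0.0145 -0.4237 -0.6519]
```

View pics/m2.png

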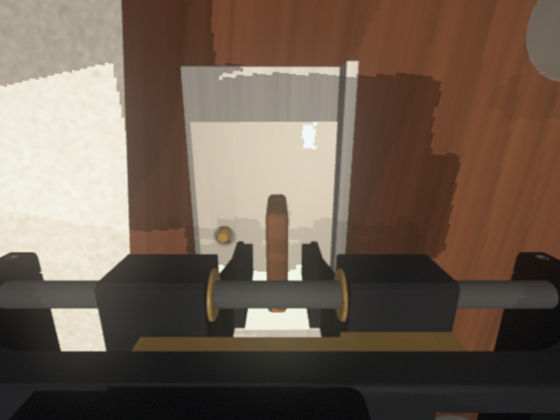

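The fingers are clear of the rib on both sides, and the pin fills the hole at (224,235). I'll rise straight up and back off.

```bash
python3 -m crank '[[0,-0.01,0,0,0,0,-0.35],[0,-0.03,0,0,0,0,-0.35],[0,-0.07,0,0,0,0,-0.35],[0,-0.12,0,0,0,0,-0.35],[0,-0.18,0,0,0,0,-0.35],[0,-0.26,0,0,0,0,-0.35],[0,-0.34,0,0,0,0,-0.35],[0,-0.36,0,0,0,0,-0.35],[0,-0.36,0,0,0,0,-0.35]]'
python3 -m crank '[[0.06,0,-0.02,0,0,0,-0.35],[0.12,0,-0.04,0,0,0,-0.35],[0.2,0,-0.06,0,0,0,-0.35],[0.28,0,-0.08,0,0,0,-0.35],[0.32,0,-0.1,0,0,0,-0.35],[0.32,0,-0.1,0,0,0,-0.35],[0.32,0,-0.1,0,0,0,-0.35]]'
python3 - <<'E'
from h import *
from rig import vision,robot
o=robot.get_obs();print(o['position'],o['ft_force'])
for n in ('side','scene','wrist'):cv2.imwrite(f'pics/n_{n}.png',vision.camera(n))
a=cv2.imread('pics/n_side.png'); cv2.imwrite('pics/n1.png',cv2.resize(a[140:225,170:270],None,fx=7,fy=7,interpolation=cv2.INTER_CUBIC))
E
```

```text
time: 23.38
position: [0.5385, 0.2102, 0.2508]
tool_rot: [-0.526, 0.472, -0.473, 0.526]
ft_force: [0.5, 0.1, -0.6]
grip_width: 0.0284
time: 24.25
position: [0.5054, 0.0463, 0.2492]
tool_rot: [0.526, -0.473, 0.472, -0.526]
ft_force: [-1.1, 0.0, -0.4]
grip_width: 0.0284
[0.5054 0.0463 0.2492] [-1.1356  0.0387 -0.4177]
```

View pics/n1.png

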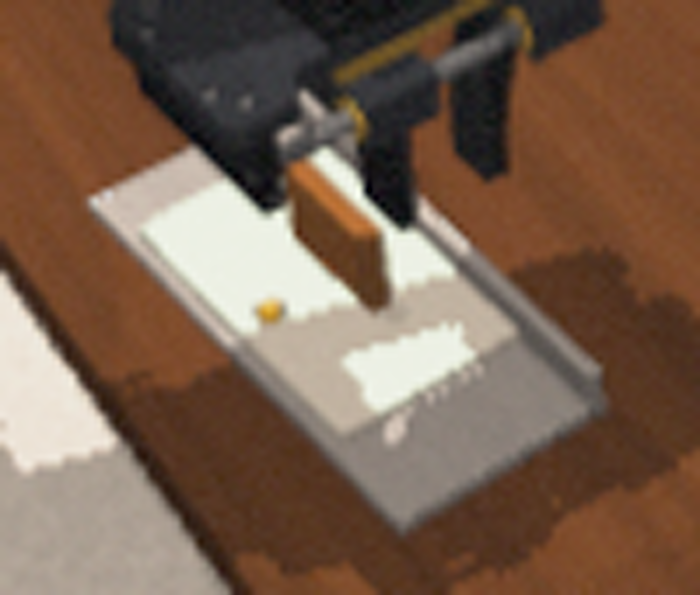

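View pics/n_scene.png

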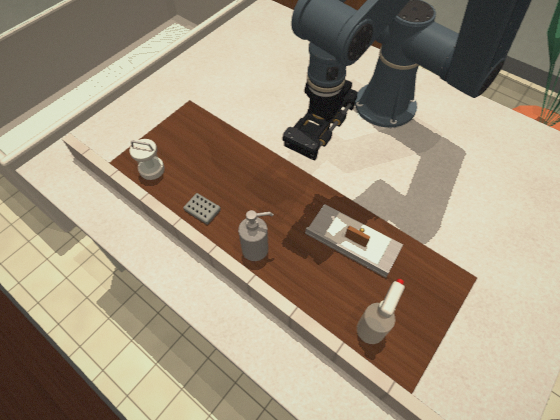

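View pics/n_wrist.png

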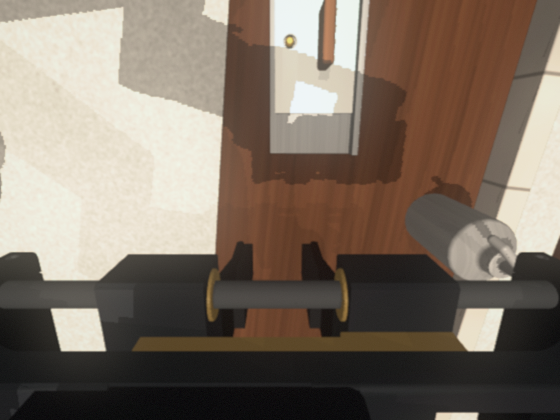

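The tray lies on the mount along the rail, with the brass pin poking through the hole at side crop (270,311), the same pixel as before. A last numeric check on the neighbours and the tray's flatness, then I'll hand in.

Run:
```python
from h import *
from rig import vision,robot
a=cv2.imread('pics/a_scene.png');b=cv2.imread('pics/n_scene.png')
ga,gb=[cv2.cv2.cvtColor(x,cv2.COLOR_BGR2GRAY) if hasattr(cv2,'cv2') else cv2.cvtColor(x,cv2.COLOR_BGR2GRAY) for x in (a,b)]
for n,(x0,y0,x1,y1) in dict(pump=(236,208,275,262),spray=(355,276,408,345),lantern=(128,136,166,182),scrub=(182,192,222,224)).items():
    t=ga[y0:y1,x0:x1]; r=cv2.matchTemplate(gb[y0-6:y1+6,x0-6:x1+6],t,cv2.TM_CCOEFF_NORMED); _,v,_,l=cv2.minMaxLoc(r); print(n,v,(l[0]-6,l[1]-6))
cs=cam(vision.camera_info('side'))
g=lambda u,v:((u+.5)/7-.5+170,(v+.5)/7-.5+140)
P=[onz(cs,*g(*p),.064) for p in [(142,231),(343,432),(518,330)]]
for p in P: print(p)
print(np.linalg.norm(P[0]-P[1]),np.linalg.norm(P[1]-P[2]),[np.degrees(np.arctan2(*(P[i]-P[j])[[1,0]])) for i,j in((0,1),(2,1))])
```

```text
pump 0.8544805645942688 (0, 0)
spray 0.9987326860427856 (0, 0)
lantern 0.9993010759353638 (0, 0)
scrub 0.9968484044075012 (0, 0)
[0.4788 0.2775 0.064 ]
[0.496  0.1327 0.064 ]
[0.5836 0.1419 0.064 ]
0.14584149082615422 0.08808017421257766 [np.float64(96.79659478624961), np.float64(5.988547107624648)]
```

Run:
```python
from rig import robot
print(robot.hand_in(), robot.get_obs()['time'])
```

```text
the job is handed in; nothing more can be done
the job is handed in; nothing more can be done
```

The tray is back on its mount with the brass pin through its hole, lying flat along the rail and let go. I handed in shortly after 24 s on the robot's clock.

- **What I did:** I carried the tray by its handle and rested it level on the pin tip with its long edge about 1.2 mm from the rail. I then slid it about 13 mm along the rail. The contact force vanished when the hole reached the pin. I lowered it to the base sheet, opened the jaws partly and backed off. Contact readings stayed around 4 to 6 N.
- **First grasp missed:** The jaws closed on nothing above the handle. The images showed the fingertips about 29 mm short of the stated reach. I went lower, and the second try gripped at 11.5 mm against the 12 mm handle. The miss did not move the tray.
- **Last checks that agreed:** Contact with the base sheet came at the predicted height, and the tray's short edge lies at 6.0°, along the mount. The spray, lantern and scrubber matched their first pictures with no shift.
- **Last checks that were weaker:** My rough corner readings gave the tray's long side as 146 mm instead of 150 mm and at 6.8°. The pump also showed no shift, but its picture match was lower (0.85), which I put down to the gripper's shadow having moved.

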